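Set the wheel-bearing cap on a scooter hub

ROBOT

A 6-joint arm with a two-finger parallel gripper is mounted at the origin on the work surface. World frame = base frame: x ahead of the robot, y to its left, z up, the work surface at z = 0. Lengths are in m, angles in rad, forces in N, time in s.
With the tool pointing down it reaches from about 0.35 to 0.8 m from the base axis. Payload 7.3 kg.
Tool frame: the origin (TCP) lies on the centre line of the jaws, within the pads' length; the fingertips stand 11 mm ahead of it and the grasp point (between the pads) lies 8 mm behind it; z points along the fingers, y is the line along which they close (so a half turn about z gives the same grasp; the last joint's range is limited). The gripper opens to 85 mm and grips with 20 to 120 N. Pads are 22 mm wide; open, the fingers measure 114 mm over their backs; the gripper's body (76 mm by 85 mm) begins 54 mm behind the grasp point. The pads swing forward as they close: fully open they stand 13 mm farther back than shut.
Start: joints at [-1.277, 0.342, 1.524, -0, 1.275, -0.146], TCP at [0.224, -0.475, 0.215] pointing down, gripper open.
Joint ranges: [-2.53, 2.53], [-0.77, 2.02], [0.04, 2.7], [-1, 4.14], [0.28, 2.66], [-3.11, 3.11]. Speed limits (rad/s): [2.57, 2.57, 3.14, 3.14, 3.14, 3.14].

INTERFACE

Orientations are given as a unit quaternion [w, x, y, z].
In Python, from cell import arm gives the robot as it stands.
- The arm moves only by the tool play_rows, never from a script. Its arguments are lists of equal length, an entry for each row: "jaw": the closure, from -1 (fully open) to 1 (shut); "slide": the shift along the world's x, y, z in cm, a list of three; "turn": the turn, a rotation vector about the world's x, y, z in rad, a list of three. In form: {"jaw": [jaw, ...], "slide": [[dx, dy, dz], ...], "turn": [[ax, ay, az], ...]}. A call has 1 to 20 rows; each row shifts and turns the commanded pose from where the row before left it; what a row does not reach is not made up. A row lasts 1/10 s, in which the tool goes at most 50 mm and 8.59 degrees, less where a joint would pass 70% of its speed; a pose out of reach is approached as far as the arm can. A call with a gripper value outside its range is refused whole. The fingers move at their own pace and stop on an object; "grip_force" is the grip in N (left out, the last holds). Time passes only in rows, so rows that do not move let the fingers close. It gives the time, the measured TCP pose, the force, the opening and the grip force at its end, in the units of the state.
- arm.get_obs(): the state, without advancing time (a new reading comes with each control period).
- arm.capture(name): name is "scene" or "top"; returns the picture (420x560x3 uint8, red, green, blue); there is no depth.
- arm.calibration(name): a dict with "mtx" (3x3 intrinsics, pixels), "dist" ([k1, k2, p1, p2, k3] as OpenCV has them; the pictures are not rectified), "cam_to_world" (4x4, takes a point from camera to world coordinates). Camera axes: x right, y down, z forward; pixel columns grow to the right and rows downward; lengths in m; the calibration is good to about 2 mm. A picture is of the moment at which its call begins. calibration takes no time and is no camera call.
- arm.job_done(): hands the job in; it is judged then, once.
The state is a dict: "clock": time; "joint_pos": joint angles; "joint_velocities": joint speeds; "effort": joint torques, N m; "tool_pos": TCP position; "eef_rot": TCP orientation; "force": force on the tool from outside, world axes, zero at the start; "torque": the same for the moment, N m; "gripper_width": opening from 0.0 (shut) to 1.0 (fully open); "finger_force": force on a finger pad.
Only numpy, scipy, OpenCV 4.12 (cv2) and the standard library are available. Lean on these libraries where they do the work, as an engineer would, in place of code of your own. Each camera call takes 0.05 s, during which the arm holds its last target. There are 200 camera calls.

TASK

On the board, press the brake pedal fully down to centre the brake and let it come back up. Then screw the knurled bearing cap on top of the wheel hub clockwise until it bottoms out, and back it off a quarter turn so that the bearing runs free. Finish while still gripping the cap between the fingers at that setting; do not let go, and leave the other parts lying around the board alone.

Things in the scene. Friction and masses are not known exactly. Their poses are not given: they have to be found in the camera images.
- board: Wooden board 200 (its x) by 360 (its y) by 18 mm, fixed, with the pedal at its +y end and the hub at its -y end. Origin: centre of its underside, on the table; z up. The hub is an upright aluminium drum, 144 mm in diameter, axis at board x 0, y -85 mm, flat top 68 mm above the table with a short dark mark pointing along board +x; on it a boss 52 mm wide rises to 80 mm, below the cap.
- knurled_cap: Round steel cap, knurled side, 44 mm in diameter, 32 mm tall, on the hub's axis, thread already started; cannot be pulled off. Origin: centre of its underside, 80 mm above the table when bottomed; z up. Clockwise from above drives it down, 3 mm per turn. Its +x is a dark groove on top from centre to edge. 0.1 N m turns it; it stops hard at the bottom and stays where it is left.
- cap_turn (a joint): How far the cap is unscrewed, in rad: 0 = bottomed out (groove over the drum's mark), growing anticlockwise seen from above; 1.57 = backed off a quarter turn. Starts somewhere between 2.2 and 3.8.
- pedal_pad (a point): Centre of the top face of the pedal's ribbed black rubber pad, 55 mm (along board x) by 65 mm (along board y), 77 mm above the table at rest. It moves with the pedal; pressing it straight down lowers it by about 30 mm.
- pedal (a joint): Pedal angle in rad: 0 = up, at rest, 0.28 = fully down on its stop. A spring returns it; about 4 N on the pad starts it and about 12 N holds it fully down. The hinge lies 110 mm from the pad's centre, towards board -x.
- piston: Bystander: aluminium piston, 48 mm in diameter, 52 mm tall, on the table at the board's +x side. Origin: centre of its underside.
- tail_lamp: Bystander: round red tail lamp with a metal rim, 76 mm in diameter, 35 mm tall, on the table at the board's +x side. Origin: centre of its underside.
- spanner: Bystander: flat spanner 150 mm long, lying on the table at the board's -x side. Origin: about the middle of its underside; its x runs along it.
- parts_box: Bystander: small cardboard box 70 by 50 by 45 mm on the table beyond the board's +y end. Origin: centre of its underside.

How it is judged:
By the outcome, as a careful person would: the job done as asked, in the order asked, and still so for the second after the job is handed in, while the arm keeps its last pose, push and grip.
It also fails if it takes over 72 s, if anything falls off the work surface, if the arm or the gripper's body presses on something with over 40 N, if the wrist force passes 120 N, or if a joint passes its speed limit or range.

## Working session

There is one attempt and no reset: what is moved stays moved. The work goes in short steps, Python scripts to look and compute and a tool call to move; the robot and the scene stay as the last step left them, time stands still between calls to the robot, and variables do not carry over. Pictures are saved under pics/ and viewed, at most 10 in all, crops included, and the job is handed in when it is done.

Besides the shell and the picture viewer there is one more tool, called after ">>>" by a JSON object that holds its "name" and its "arguments", one argument or row to a line. play_rows: Moves the arm, as the interface text tells. Its arguments: {"type":"object","properties":{"jaw":{"type":"array"},"slide":{"type":"array"},"turn":{"type":"array"},"grip_force":{"type":"number"}},"required":["jaw","slide","turn"]}

```bash
mkdir -p pics; python3 - <<'E'
from cell import arm
import cv2
for n in ("scene","top"):
    cv2.imwrite(f"pics/{n}0.png",arm.capture(n)[:,:,::-1])
    c=arm.calibration(n);print(n,c)
print(arm.get_obs())
E
```

```text
scene {'mtx': array([[469.27927909,   0.        , 285.21074439],
       [  0.        , 469.27927909, 205.01680452],
       [  0.        ,   0.        ,   1.        ]]), 'dist': array([-0.05288705,  0.        ,  0.        ,  0.        ,  0.        ]), 'cam_to_world': array([[ 0.21039177,  0.57886625, -0.7878129 ,  1.21832905],
       [ 0.97751961, -0.11318121,  0.17789159, -0.08065525],
       [ 0.01380982, -0.80752949, -0.58966551,  0.57294279],
       [ 0.        ,  0.        ,  0.        ,  1.        ]])}
top {'mtx': array([[407.2656768 ,   0.        , 280.54460481],
       [  0.        , 407.2656768 , 209.67458908],
       [  0.        ,   0.        ,   1.        ]]), 'dist': array([-0.01249987,  0.        ,  0.        ,  0.        ,  0.        ]), 'cam_to_world': array([[ 0.02081716, -0.98715525,  0.15840187,  0.46565821],
       [-0.99958776, -0.02368359, -0.01622958,  0.05219201],
       [ 0.01977264, -0.15799872, -0.98724133,  0.77320291],
       [ 0.        ,  0.        ,  0.        ,  1.        ]])}
{'clock': 0.1, 'joint_pos': array([-1.27699073e+00,  3.42674115e-01,  1.52490637e+00, -1.05638543e-06,
        1.27540384e+00, -1.46000780e-01]), 'joint_velocities': array([ 0.0014001 , -0.00167675, -0.00249319, -0.00020129, -0.00183006,
        0.00128025]), 'effort': array([ 1.11144931e-03, -4.34450054e+01, -2.46491379e+01, -1.85180388e-04,
        4.69022751e-03,  2.61680913e-05]), 'tool_pos': array([ 0.22343628, -0.47466709,  0.21428981]), 'eef_rot': array([-6.93898977e-04,  9.75918302e-01,  2.18135240e-01, -5.18809583e-05]), 'force': array([-0.50756832,  0.77855911, -0.45790176]), 'torque': array([-0.0160601 , -0.04752706,  0.01148595]), 'finger_force': 0.0, 'gripper_width': 0.9995403445711529}
```

View pics/top0.png

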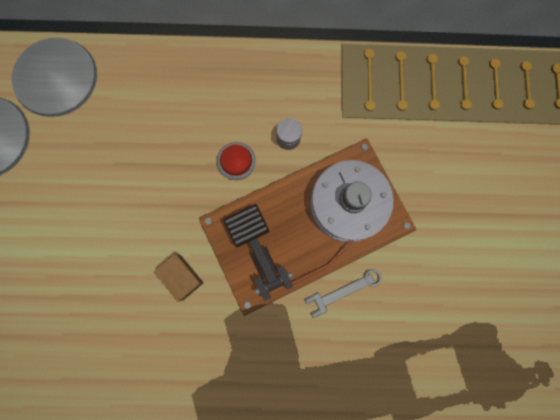

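View pics/scene0.png

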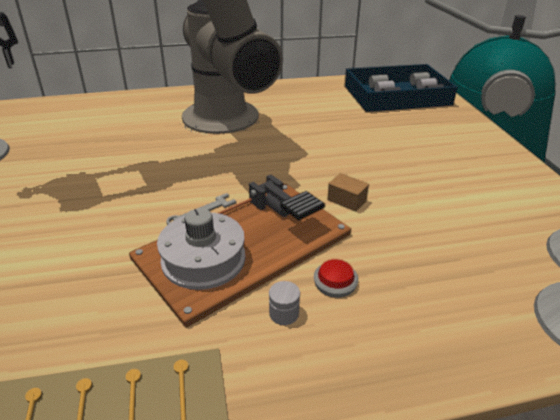

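Top view: hub drum around (351,201), cap top near (358,193), pedal pad near (246,226), drum mark near (342,179). The piston (289,133), lamp (236,160), spanner and box are clear of the work. Next I'll zoom in on the hub and measure.

```bash
cat > h.py <<'E'
from cell import arm
import cv2, numpy as np
def ray(n,px):
    c=arm.calibration(n);T=c["cam_to_world"]
    u=cv2.undistortPoints(np.array(px,float).reshape(-1,1,2),c["mtx"],c["dist"])[:,0]
    return T[:3,3],np.c_[u,np.ones(len(u))]@T[:3,:3].T
def onz(n,px,z):
    o,d=ray(n,px);return (o+d*((z-o[2])/d[:,2])[:,None])[:,:2]
def proj(n,P):
    c=arm.calibration(n);M=np.linalg.inv(c["cam_to_world"])
    return cv2.projectPoints(np.array(P,float).reshape(-1,1,3),cv2.Rodrigues(M[:3,:3])[0],M[:3,3],c["mtx"],c["dist"])[0][:,0]
E
python3 - <<'E'
from h import *
a=cv2.imread("pics/top0.png");b=cv2.imread("pics/scene0.png")
ca=cv2.resize(a[150:250,300:400],(400,400),interpolation=3)
cb=cv2.resize(b[195:295,150:250],(400,400),interpolation=3)
cv2.imwrite("pics/crop.png",np.hstack([ca,cb]))
# board corners (top-face screws)
w=onz("top",[(366,140),(413,228),(245,313),(200,219)],.018);print("board corners",w.round(4))
g=cv2.cvtColor(a,6)
# pad: dark pixels region
m=(g[195:252,215:275]<70).astype(np.uint8)
n,l,s,c=cv2.connectedComponentsWithStats(m);print(s[1:],c[1:]+[215,195])
E
```

```text
board corners [[ 0.7278 -0.1233]
 [ 0.5579 -0.2099]
 [ 0.3966  0.0999]
 [ 0.5656  0.1896]]
[[   6    9   49   48 1117]] [[246.34198747 228.71620412]]
```

View pics/crop.png

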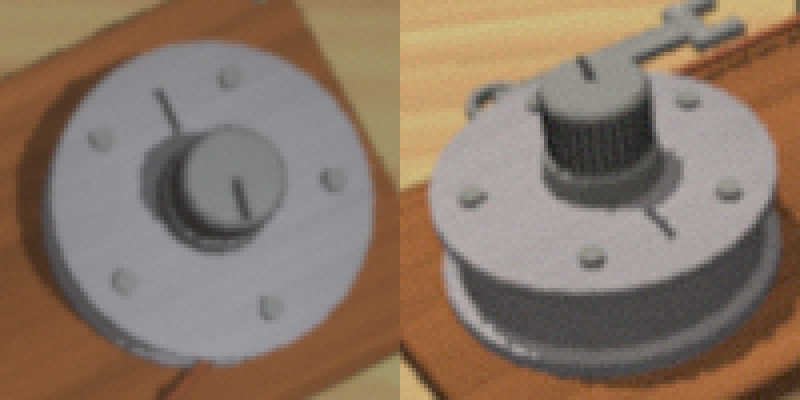

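The crops show the drum top centred at about (353,199.7), the cap top at (358.5,194.8) and the mark from (339.5,173) to (344.5,183). The groove runs from the cap centre to (361.8,204.5), roughly opposite the mark.

```bash
python3 - <<'E'
from h import *
a=cv2.imread("pics/top0.png")
print("drum",onz("top",[(353,199.7)],.068),"cap",onz("top",[(358.5,194.8)],.1135))
o,d=ray("scene",[(150+148.5,195+23)]) 
print("scene drum",onz("scene",[(150+(432-400+776-400)/8,195+(75+292)/8)],.068),"scene cap",onz("scene",[(150+196/4,195+85/4)],.1135))
mk=onz("top",[(339.5,173),(344.5,183)],.068);gr=onz("top",[(358.5,194.8),(361.8,204.5)],.1135)
A=lambda p,q:np.arctan2(*(q-p)[::-1])
ma=A(mk[1],mk[0]);ga=A(gr[0],gr[1]);print("mark ang",ma,"groove",ga,"turn",(ga-ma)%(2*np.pi))
g=cv2.cvtColor(a,6)
m=(g[195:252,215:275]<90).astype(np.uint8)
k=np.ones((7,7));m=cv2.morphologyEx(m,cv2.MORPH_CLOSE,k);m=cv2.morphologyEx(m,cv2.MORPH_OPEN,np.ones((19,19)))
c=max(cv2.findContours(m,0,1)[0],key=cv2.contourArea);r=cv2.minAreaRect(c);print(r)
print("pad",onz("top",[np.array(r[0])+[215,195]],.077))
th=np.deg2rad(27.4);R=np.array([[np.cos(th),-np.sin(th)],[np.sin(th),np.cos(th)]])
print("hub from board",np.array([.562,-.011])+R@[0,-.085])
E
```

```text
drum [[ 0.59973454 -0.08711011]] cap [[ 0.59957125 -0.0873407 ]]
scene drum [[ 0.61506252 -0.08570655]] scene cap [[ 0.60782504 -0.08420814]]
mark ang 0.45710916850868427 groove -2.8242612708065877 turn 3.001814867864314
((29.500003814697266, 30.999996185302734), (49.99999237060547, 58.99999237060547), 90.0)
pad [[0.54748535 0.10206356]]
hub from board [ 0.60111698 -0.08646431]
```

>>> {"name": "play_rows", "arguments": {
  "jaw": [1,1,1,1,1,1,1,1,1,1,1,1,1,1,1,1,1,1,1,1],
  "slide": [
    [1.62,2.88,0],
    [1.62,2.88,0],
    [1.62,2.88,0],
    [1.62,2.88,0],
    [1.62,2.88,0],
    [1.62,2.88,0],
    [1.62,2.88,0],
    [1.62,2.88,0],
    [1.62,2.88,0],
    [1.62,2.88,0],
    [1.62,2.88,0],
    [1.62,2.88,0],
    [1.62,2.88,0],
    [1.62,2.88,0],
    [1.62,2.88,0],
    [1.62,2.88,0],
    [1.62,2.88,0],
    [1.62,2.88,0],
    [1.62,2.88,0],
    [1.62,2.88,0]
  ],
  "turn": [
    [0,0,0.12],
    [0,0,0.12],
    [0,0,0.12],
    [0,0,0.12],
    [0,0,0.12],
    [0,0,0.12],
    [0,0,0.12],
    [0,0,0.12],
    [0,0,0.12],
    [0,0,0.12],
    [0,0,0.12],
    [0,0,0.12],
    [0,0,0.12],
    [0,0,0.12],
    [0,0,0.12],
    [0,0,0.12],
    [0,0,0.12],
    [0,0,0.12],
    [0,0,0.12],
    [0,0,0.12]
  ],
  "grip_force": 60
}}

```text
clock: 2.1
tool_pos: [0.5478, 0.1023, 0.2145]
eef_rot: [-0.0, 0.148, 0.989, -0.0]
force: [-0.5, -0.2, 0.2]
gripper_width: -0.002
finger_force: 0.0
```

>>> {"name": "play_rows", "arguments": {
  "jaw": [1,1,1,1,1,1,1,1,1,1,1,1],
  "slide": [
    [0,0,-2],
    [0,0,-2],
    [0,0,-2],
    [0,0,-2],
    [0,0,-2],
    [0,0,-2],
    [0,0,-0.5],
    [0,0,-0.5],
    [0,0,-0.5],
    [0,0,0],
    [0,0,0],
    [0,0,0]
  ],
  "turn": [
    [0,0,0],
    [0,0,0],
    [0,0,0],
    [0,0,0],
    [0,0,0],
    [0,0,0],
    [0,0,0],
    [0,0,0],
    [0,0,0],
    [0,0,0],
    [0,0,0],
    [0,0,0]
  ]
}}

```text
clock: 3.3
tool_pos: [0.5479, 0.101, 0.0806]
eef_rot: [0.001, 0.15, 0.989, 0.0]
force: [0.1, 0.4, -0.8]
gripper_width: -0.003
finger_force: 0.0
```

```bash
python3 - <<'E'
from h import *
a=arm.capture("top")[:,:,::-1];b=arm.capture("scene")[:,:,::-1]
p=proj("scene",[[.548,.102,.077]])[0];print(p,proj("top",[[.548,.102,.077]]))
x,y=p.astype(int)
cv2.imwrite("pics/press.png",np.hstack([cv2.resize(a[160:290,180:310],(400,400)),cv2.resize(b[y-65:y+65,x-65:x+65],(400,400))]))
o=arm.get_obs();print(o["force"],o["tool_pos"])
E
```

```text
[302.08129405 200.49746107] [[244.54744144 225.70322537]]
[-0.93339283  0.42468747 -0.43684997] [0.54779432 0.10096434 0.08038011]
```

View pics/press.png

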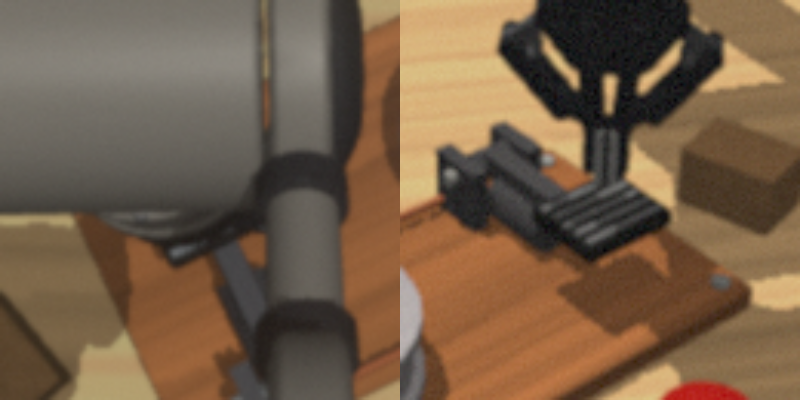

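In the scene crop the fingers sit at the pad's rear edge, with the pad's centre about 6 px lower in the image than my estimate. I'll compare the two cameras.

```bash
python3 - <<'E'
from h import *
b=cv2.imread("pics/scene0.png")
print("pad scene",onz("scene",[(303.5,207)],.077),onz("top",[(246.5,226.5)],.077))
print("tip proj",proj("scene",[[.5479,.101,.0696],[.5479,.101,.0806]]), "crop",(proj("scene",[[.5479,.101,.0696],[.548,.102,.077]])-[302,200]+65)*400/130+[400,0])
def tri(p,q):
    o1,d1=ray("top",[p]);o2,d2=ray("scene",[q]);A=np.c_[d1[0],-d2[0]]
    s=np.linalg.lstsq(A,o2-o1,rcond=None)[0];return o1+s[0]*d1[0],o2+s[1]*d2[0]
print("pad",tri((246.5,226.5),(303.5,204)))
print("cap",tri((358.5,194.8),(199,216.2)))
print("drum",tri((353,199.7),(201,240.9)))
# lamp-corners board: right corner screw, bottom corner screw
print("screws",tri((208,221),(340,232)),tri((364,147),(188,311)))
cv2.imwrite("pics/padcrop.png",np.hstack([cv2.resize(cv2.imread("pics/top0.png")[190:260,210:280],(400,400),interpolation=3),cv2.resize(b[170:240,265:335],(400,400),interpolation=3)]))
E
```

```text
pad scene [[0.56785854 0.09972451]] [[0.54670144 0.09860421]]
tip proj [[301.3950326  203.82104953]
 [301.60203255 198.91279924]] crop [[598.13856183 211.75707547]
 [600.25013553 201.53064945]]
pad (array([0.54765348, 0.09914944, 0.06882143]), array([0.54882013, 0.10474446, 0.06933022]))
cap (array([ 0.60044612, -0.08825229,  0.10919007]), array([ 0.60098003, -0.08423849,  0.1084495 ]))
drum (array([ 0.60169235, -0.08914423,  0.05770249]), array([ 0.60214256, -0.08581976,  0.05713138]))
screws (array([0.56398636, 0.1768018 , 0.00410487]), array([0.5636924 , 0.17549759, 0.00385598])) (array([ 0.71440339, -0.11978359,  0.01533301]), array([ 0.71469372, -0.11756118,  0.01492399]))
```

View pics/padcrop.png

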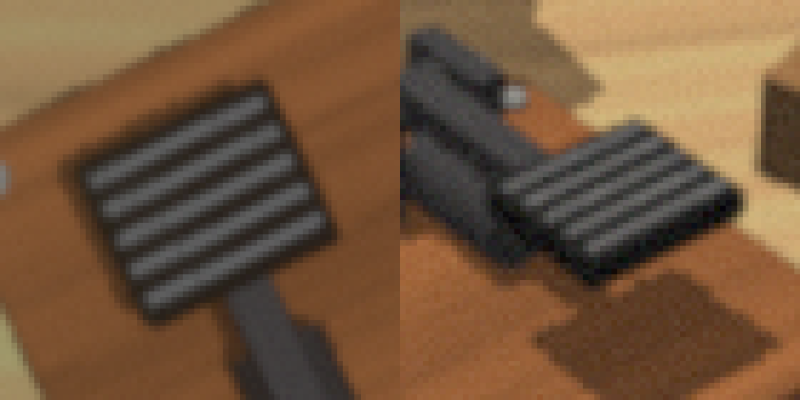

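```bash
python3 - <<'E'
from h import *
b=arm.capture("scene")[:,:,::-1]; b0=cv2.imread("pics/scene0.png")
f=lambda i:cv2.resize(i[150:230,260:340],(400,400),interpolation=3)
cv2.imwrite("pics/z.png",np.hstack([f(b0),f(b)]))
print((proj("scene",[[.5479,.101,.0696]])-[260,150])*5+[400,0])
E
```

```text
[[606.97516298 269.10524763]]
```

View pics/z.png

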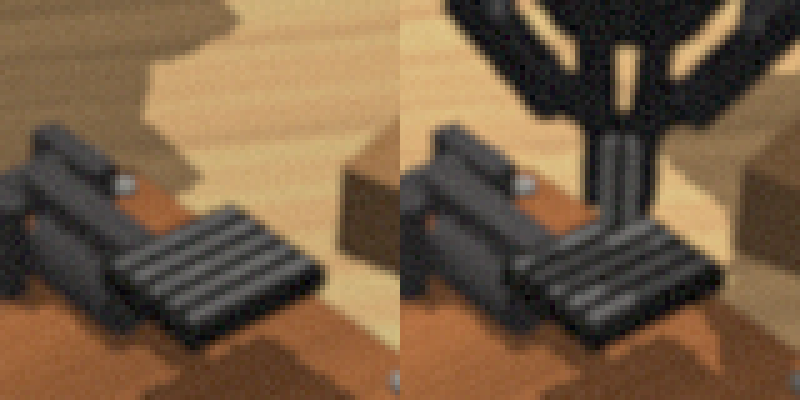

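The pad hasn't moved, and the tip vanishes behind its rear (board −x) edge at crop (622,222). So the tool is too far toward −x. I'll raise it and measure the offset against the visible fingertip.

>>> {"name": "play_rows", "arguments": {
  "jaw": [1,1,1,1,1],
  "slide": [
    [0,0,1],
    [0,0,2],
    [0,0,2],
    [0,0,0],
    [0,0,0]
  ],
  "turn": [
    [0,0,0],
    [0,0,0],
    [0,0,0],
    [0,0,0],
    [0,0,0]
  ]
}}

```text
clock: 3.95
tool_pos: [0.5477, 0.101, 0.1305]
eef_rot: [0.001, 0.15, 0.989, 0.0]
force: [0.1, 0.3, 0.4]
gripper_width: -0.0
finger_force: 0.0
```

```bash
python3 - <<'E'
from h import *
b=arm.capture("scene")[:,:,::-1]; t=arm.get_obs()["tool_pos"]
f=lambda i:cv2.resize(i[120:220,250:350],(600,600),interpolation=3)
cv2.imwrite("pics/z2.png",f(b))
print(t,arm.get_obs()["eef_rot"],(proj("scene",[t,t-[0,0,.011]])-[250,120])*6)
E
```

```text
[0.54723317 0.10092589 0.1296855 ] [-1.87377277e-04  1.50320272e-01  9.88637335e-01 -1.02076800e-05] [[314.58389449 335.24886388]
 [313.26647929 366.77439513]]
```

View pics/z2.png

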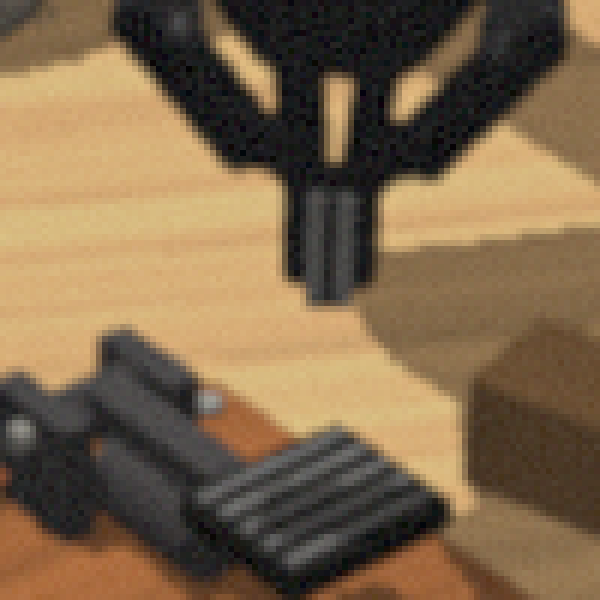

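The observed tip at crop (330,300) doesn't match its projection at (313,367), which is about 11 px off. I'll check both calibrations against known sizes and the robot base.

```bash
python3 - <<'E'
from h import *
print("base in scene",proj("scene",[[0,0,0]]))
T=arm.calibration("scene")["cam_to_world"];M=np.linalg.inv(T)
print("depth hub scene",(M@[.605,-.086,.068,1])[2],"want ~",.144*469.28/86)
T=arm.calibration("top")["cam_to_world"];M=np.linalg.inv(T)
print("depth hub top",(M@[.6,-.087,.068,1])[2],"want ~",.144*407.27/81)
# table/board outline per camera
for n,r in(("top",(190,130,240,190)),("scene",(120,180,240,140))):
    im=cv2.imread(f"pics/{n}0.png");hsv=cv2.cvtColor(im,40)
    m=((hsv[...,0]<14)&(hsv[...,1]>110)&(hsv[...,2]<190)).astype(np.uint8)
    x,y,w,h=r;k=np.zeros_like(m);k[y:y+h,x:x+w]=m[y:y+h,x:x+w]
    k=cv2.morphologyEx(k,cv2.MORPH_CLOSE,np.ones((5,5)))
    L,lab,s,c=cv2.connectedComponentsWithStats(k);i=1+s[1:,4].argmax()
    hull=cv2.convexHull(np.argwhere(lab==i)[:,::-1].astype(np.int32))
    q=cv2.approxPolyDP(hull,8,True)[:,0];W=onz(n,q,.018)
    print(n,q.tolist(),W.round(3).tolist(),np.linalg.norm(W-np.roll(W,1,0),axis=1).round(3))
E
```

```text
base in scene [[219.09717592 115.25542985]]
depth hub scene 0.7799851000604993 want ~ 0.7857711627906976
depth hub top 0.7197444774083845 want ~ 0.7240355555555555
top [[414, 229], [245, 314], [200, 218], [366, 140]] [[0.556, -0.212], [0.395, 0.1], [0.567, 0.19], [0.728, -0.123]] [0.193 0.351 0.195 0.352]
scene [[350, 229], [200, 319], [180, 319], [130, 255], [249, 198], [318, 207]] [[0.575, 0.19], [0.737, -0.1], [0.731, -0.13], [0.57, -0.211], [0.439, 0.019], [0.496, 0.15]] [0.089 0.333 0.03  0.18  0.265 0.142]
```

>>> {"name": "play_rows", "arguments": {
  "jaw": [1,1,1,1,1,1,1],
  "slide": [
    [0,0,-2],
    [0,0,-2],
    [0,0,-1.5],
    [0,0,-0.5],
    [0,0,-0.3],
    [0,0,0],
    [0,0,0]
  ],
  "turn": [
    [0,0,0],
    [0,0,0],
    [0,0,0],
    [0,0,0],
    [0,0,0],
    [0,0,0],
    [0,0,0]
  ]
}}

```text
clock: 4.7
tool_pos: [0.5479, 0.101, 0.0675]
eef_rot: [0.0, 0.15, 0.989, 0.0]
force: [-0.2, 0.8, -0.6]
gripper_width: 0.0
finger_force: 0.0
```

>>> {"name": "play_rows", "arguments": {
  "jaw": [1,1,1,1,1,1],
  "slide": [
    [0,0,-0.4],
    [0,0,-0.4],
    [0,0,-0.4],
    [0,0,0],
    [0,0,0],
    [0,0,0]
  ],
  "turn": [
    [0,0,0],
    [0,0,0],
    [0,0,0],
    [0,0,0],
    [0,0,0],
    [0,0,0]
  ]
}}

```text
clock: 5.3
tool_pos: [0.5483, 0.1011, 0.0555]
eef_rot: [0.001, 0.15, 0.989, 0.0]
force: [3.7, 2.1, 4.6]
gripper_width: -0.0
finger_force: 2.4
```

```bash
python3 - <<'E'
from h import *
b=arm.capture("scene")[:,:,::-1]
f=lambda i:cv2.resize(i[150:230,260:340],(500,500),interpolation=3)
cv2.imwrite("pics/z3.png",f(b));o=arm.get_obs();print(o["force"],o["tool_pos"])
E
```

```text
[3.77288066 1.98083218 3.97884873] [0.5481917  0.10102255 0.0553988 ]
```

View pics/z3.png

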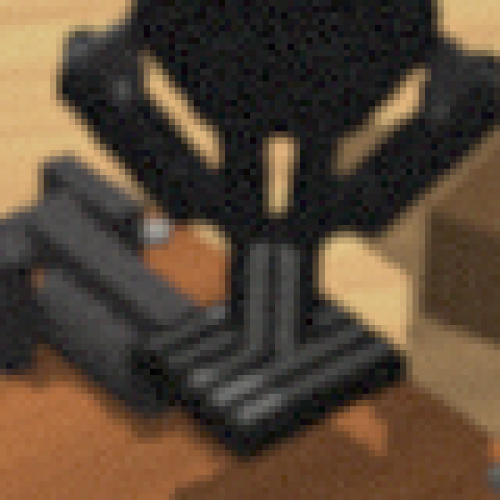

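The tip rests near the centre of the pad (crop (270,355)) and contact came at reported TCP z ≈ 0.057. So the true tips sit roughly 30 mm higher than reported. Now I'll press down.

>>> {"name": "play_rows", "arguments": {
  "jaw": [1,1,1,1,1,1,1,1],
  "slide": [
    [0,0,-0.5],
    [0,0,-0.5],
    [0,0,-0.5],
    [0,0,-0.4],
    [0,0,-0.3],
    [0,0,0],
    [0,0,0],
    [0,0,0]
  ],
  "turn": [
    [0,0,0],
    [0,0,0],
    [0,0,0],
    [0,0,0],
    [0,0,0],
    [0,0,0],
    [0,0,0],
    [0,0,0]
  ]
}}

```text
clock: 6.15
tool_pos: [0.5497, 0.1016, 0.0345]
eef_rot: [0.003, 0.15, 0.989, 0.001]
force: [4.7, 4.6, 10.2]
gripper_width: -0.0
finger_force: 5.6
```

>>> {"name": "play_rows", "arguments": {
  "jaw": [1,1,1,1,1,1],
  "slide": [
    [0,0,-0.3],
    [0,0,-0.2],
    [0,0,-0.2],
    [0,0,0],
    [0,0,0],
    [0,0,0]
  ],
  "turn": [
    [0,0,0],
    [0,0,0],
    [0,0,0],
    [0,0,0],
    [0,0,0],
    [0,0,0]
  ]
}}

```text
clock: 6.75
tool_pos: [0.55, 0.1016, 0.0308]
eef_rot: [0.004, 0.15, 0.989, 0.001]
force: [-4.2, 2.7, 36.1]
gripper_width: 0.0
finger_force: 17.4
```

Force jumped to 36 N at the stop, so the pedal is fully down. Now I'll release it smoothly and move high over the hub with the jaws open.

>>> {"name": "play_rows", "arguments": {
  "jaw": [1,1,1,1,1,1,1,1,0,-1,-1,-1,-1,-1,-1,-1,-1,-1,-1,-1],
  "slide": [
    [0,0,0.5],
    [0,0,1],
    [0,0,1.5],
    [0,0,2],
    [0,0,2],
    [0,0,2],
    [0,0,2],
    [0,0,1.25],
    [0.5,-1.9,0],
    [0.5,-1.9,0],
    [0.5,-1.9,0],
    [0.5,-1.9,0],
    [0.5,-1.9,0],
    [0.5,-1.9,0],
    [0.5,-1.9,0],
    [0.5,-1.9,0],
    [0.5,-1.9,0],
    [0.5,-1.9,0],
    [0,0,0],
    [0,0,0]
  ],
  "turn": [
    [0,0,0],
    [0,0,0],
    [0,0,0],
    [0,0,0],
    [0,0,0],
    [0,0,0],
    [0,0,0],
    [0,0,0],
    [0,0,0],
    [0,0,0],
    [0,0,0],
    [0,0,0],
    [0,0,0],
    [0,0,0],
    [0,0,0],
    [0,0,0],
    [0,0,0],
    [0,0,0],
    [0,0,0],
    [0,0,0]
  ]
}}

```text
clock: 8.75
tool_pos: [0.5973, -0.0893, 0.148]
eef_rot: [-0.001, 0.151, 0.989, 0.0]
force: [-1.2, -0.1, -0.1]
gripper_width: 0.998
finger_force: 0.0
```

```bash
python3 - <<'E'
from h import *
b=arm.capture("scene")[:,:,::-1];cv2.imwrite("pics/s_hub.png",b);b0=cv2.imread("pics/scene0.png")
o=arm.get_obs();t=o["tool_pos"];print(t,o["joint_pos"].round(3),o["eef_rot"].round(4))
f=lambda i:cv2.resize(i[120:270,130:280],(600,600),interpolation=3)
cv2.imwrite("pics/hub1.png",f(b))
print("tip if z+27:",(proj("scene",[t+[0,0,.016]])-[130,120])*4)
# pedal returned? best vertical shift of pad patch
r=cv2.matchTemplate(b[180:240,275:345],b0[192:226,284:332],cv2.TM_CCOEFF_NORMED);print(cv2.minMaxLoc(r)[1::2],"rest at (9,12)")
E
```

```text
[ 0.5972165  -0.08872737  0.1481383 ] [-0.275  0.542  1.393  0.     1.208 -1.544] [-5.000e-04  1.504e-01  9.886e-01  3.000e-04]
tip if z+27: [[250.27504545 266.81911758]]
(0.8899915814399719, (9, 12)) rest at (9,12)
```

View pics/hub1.png

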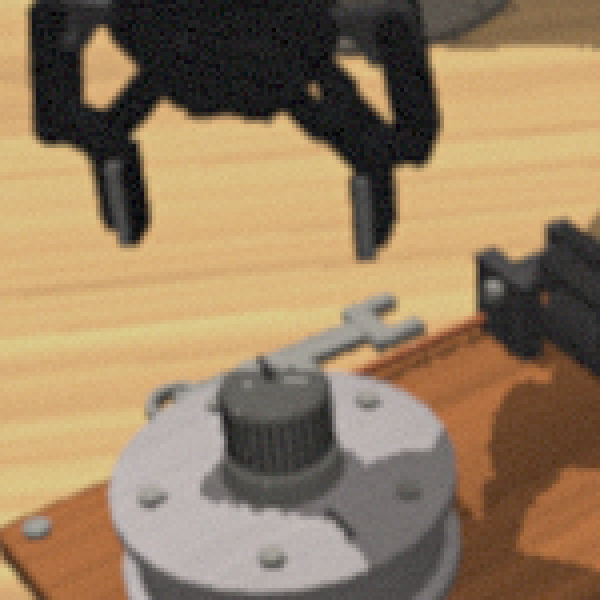

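The pedal is back at rest (template match at the same spot). The open fingertips are at crop (125,240) and (365,255), with the cap top at (275,390), so the tool sits slightly left of and behind the cap. I'll correct, go down and close gently, then centre by feel.

>>> {"name": "play_rows", "arguments": {
  "jaw": [-1,-1,-1,-1,-1,-1,-1,-1,0,0.3,1,1,1,1,1,1],
  "slide": [
    [0.6,0.3,-1.5],
    [0,0,-1.5],
    [0,0,-1.5],
    [0,0,-1.5],
    [0,0,-1],
    [0,0,-0.8],
    [0,0,0],
    [0,0,0],
    [0,0,0],
    [0,0,0],
    [0,0,0],
    [0,0,0],
    [0,0,0],
    [0,0,0],
    [0,0,0],
    [0,0,0]
  ],
  "turn": [
    [0,0,0],
    [0,0,0],
    [0,0,0],
    [0,0,0],
    [0,0,0],
    [0,0,0],
    [0,0,0],
    [0,0,0],
    [0,0,0],
    [0,0,0],
    [0,0,0],
    [0,0,0],
    [0,0,0],
    [0,0,0],
    [0,0,0],
    [0,0,0]
  ],
  "grip_force": 20
}}

```text
clock: 10.4
tool_pos: [0.6034, -0.0884, 0.0718]
eef_rot: [0.0, 0.15, 0.989, -0.002]
force: [-4.2, -6.7, 7.9]
gripper_width: 0.502
finger_force: 22.7
```

>>> {"name": "play_rows", "arguments": {
  "jaw": [1,1,1,1],
  "slide": [
    [0,-0.25,0.2],
    [0,0,0],
    [0,0,0],
    [0,0,0]
  ],
  "turn": [
    [0,0,0],
    [0,0,0],
    [0,0,0],
    [0,0,0]
  ]
}}

```text
clock: 10.8
tool_pos: [0.6032, -0.0884, 0.0719]
eef_rot: [-0.0, 0.15, 0.989, 0.0]
force: [0.3, 0.2, -5.5]
gripper_width: 0.504
finger_force: 23.1
```

>>> {"name": "play_rows", "arguments": {
  "jaw": [1,1,1,1,1,1,1,1,1,1,1,1],
  "slide": [
    [0,0,-0.1],
    [0,0,0],
    [0,0,-0.005],
    [0,0,-0.005],
    [0,0,-0.005],
    [0,0,-0.005],
    [0,0,-0.005],
    [0,0,-0.005],
    [0,0,-0.005],
    [0,0,-0.005],
    [0,0,0],
    [0,0,0]
  ],
  "turn": [
    [0,0,0],
    [0,0,0],
    [0,0,-0.1],
    [0,0,-0.1],
    [0,0,-0.1],
    [0,0,-0.1],
    [0,0,-0.1],
    [0,0,-0.1],
    [0,0,-0.1],
    [0,0,-0.1],
    [0,0,0],
    [0,0,0]
  ],
  "grip_force": 50
}}

```text
clock: 12.0
tool_pos: [0.6023, -0.0896, 0.0716]
eef_rot: [-0.001, 0.523, 0.852, -0.001]
force: [-8.2, -4.4, 3.7]
gripper_width: 0.494
finger_force: 52.4
```

```bash
python3 - <<'E'
from h import *
o=arm.get_obs();[print(k,o[k].round(3)) for k in("tool_pos","eef_rot","force","torque","joint_pos")]
q=o["eef_rot"];print("yaw",2*np.arctan2(q[2],q[1]))
E
```

```text
tool_pos [ 0.602 -0.09   0.072]
eef_rot [-0.001  0.523  0.852 -0.001]
force [-8.185 -4.437  3.743]
torque [-0.671  1.337 -0.097]
joint_pos [-0.272  0.632  1.461 -0.002  1.05  -0.74 ]
yaw 2.0397000430194314
```

>>> {"name": "play_rows", "arguments": {
  "jaw": [1,1,1,1,1,1,1,1,1,1,1,1,1,1],
  "slide": [
    [-0.3,-0.15,0.1],
    [0,0,0],
    [0,0,-0.005],
    [0,0,-0.005],
    [0,0,-0.005],
    [0,0,-0.005],
    [0,0,-0.005],
    [0,0,-0.005],
    [0,0,-0.005],
    [0,0,-0.005],
    [0,0,-0.005],
    [0,0,-0.005],
    [0,0,0],
    [0,0,0]
  ],
  "turn": [
    [0,0,0],
    [0,0,0],
    [0,0,-0.1],
    [0,0,-0.1],
    [0,0,-0.1],
    [0,0,-0.1],
    [0,0,-0.1],
    [0,0,-0.1],
    [0,0,-0.1],
    [0,0,-0.1],
    [0,0,-0.1],
    [0,0,-0.1],
    [0,0,0],
    [0,0,0]
  ]
}}

```text
clock: 13.4
tool_pos: [0.6002, -0.0896, 0.0712]
eef_rot: [-0.0, 0.867, 0.498, -0.0]
force: [-2.6, 1.7, -3.6]
gripper_width: 0.494
finger_force: 54.5
```

```bash
cat > s.py <<'E'
from h import *
o=arm.get_obs();[print(k,o[k].round(3)) for k in("tool_pos","force","torque","joint_pos")]
q=o["eef_rot"];print("yaw",2*np.arctan2(q[2],q[1]))
E
python3 s.py
```

```text
tool_pos [ 0.6   -0.09   0.071]
force [-2.613  1.672 -3.609]
torque [ 0.316  0.314 -0.074]
joint_pos [-2.750e-01  6.290e-01  1.470e+00  1.000e-03  1.044e+00  2.530e-01]
yaw 1.0423261298386077
```

>>> {"name": "play_rows", "arguments": {
  "jaw": [1,1,1,1,1,1,1,1,1,1,1,1],
  "slide": [
    [-0.1,0.05,-0.05],
    [0,0,-0.005],
    [0,0,-0.005],
    [0,0,-0.005],
    [0,0,-0.005],
    [0,0,-0.005],
    [0,0,-0.005],
    [0,0,-0.005],
    [0,0,-0.005],
    [0,0,-0.005],
    [0,0,0],
    [0,0,0]
  ],
  "turn": [
    [0,0,0],
    [0,0,-0.1],
    [0,0,-0.1],
    [0,0,-0.1],
    [0,0,-0.1],
    [0,0,-0.1],
    [0,0,-0.1],
    [0,0,-0.1],
    [0,0,-0.1],
    [0,0,-0.1],
    [0,0,0],
    [0,0,0]
  ]
}}

```text
clock: 14.6
tool_pos: [0.5992, -0.0881, 0.0708]
eef_rot: [-0.001, 0.998, 0.071, -0.0]
force: [-1.9, 6.1, -0.0]
gripper_width: 0.491
finger_force: 54.9
```

```bash
python3 s.py
```

```text
tool_pos [ 0.599 -0.088  0.071]
force [-1.907  6.106 -0.007]
torque [ 1.08   0.459 -0.091]
joint_pos [-0.273  0.627  1.474  0.002  1.042  1.155]
yaw 0.14123762784280638
```

>>> {"name": "play_rows", "arguments": {
  "jaw": [1,1,1,1,1,1,1],
  "slide": [
    [-0.05,0.2,0],
    [0,0,-0.005],
    [0,0,0],
    [0,0,-0.005],
    [0,0,0],
    [0,0,0],
    [0,0,0]
  ],
  "turn": [
    [0,0,0],
    [0,0,-0.05],
    [0,0,-0.05],
    [0,0,-0.05],
    [0,0,-0.05],
    [0,0,0],
    [0,0,0]
  ]
}}

```text
clock: 15.3
tool_pos: [0.5992, -0.0876, 0.0707]
eef_rot: [0.0, 1.0, -0.029, 0.0]
force: [-1.7, 0.1, 0.2]
gripper_width: 0.492
finger_force: 54.7
```

```bash
python3 s.py
```

```text
tool_pos [ 0.599 -0.088  0.071]
force [-1.659  0.095  0.195]
torque [ 0.308  0.241 -0.091]
joint_pos [-0.272  0.627  1.475 -0.     1.039  1.358]
yaw -0.05859949196892758
```

Turned 2.9 rad and the cap still turns freely. I'll continue in small steps.

>>> {"name": "play_rows", "arguments": {
  "jaw": [1,1,1,1,1],
  "slide": [
    [0,0,-0.005],
    [0,0,0],
    [0,0,0],
    [0,0,0],
    [0,0,0]
  ],
  "turn": [
    [0,0,-0.04],
    [0,0,-0.04],
    [0,0,-0.04],
    [0,0,0],
    [0,0,0]
  ]
}}

```text
clock: 15.8
tool_pos: [0.5987, -0.0873, 0.0706]
eef_rot: [0.0, 0.996, -0.088, -0.0]
force: [-4.4, 2.7, 2.6]
gripper_width: 0.491
finger_force: 54.8
```

```bash
python3 s.py
```

```text
tool_pos [ 0.599 -0.087  0.071]
force [-4.401  2.742  2.612]
torque [0.465 0.791 1.236]
joint_pos [-2.710e-01  6.260e-01  1.476e+00 -1.000e-03  1.040e+00  1.477e+00]
yaw -0.1768726978420724
```

The cap bottomed (torque 1.24 N·m). I'll back off in fine steps to find where that torque disappears; that is the true zero for the grip.

>>> {"name": "play_rows", "arguments": {
  "jaw": [1,1,1],
  "slide": [
    [-0.1,0.1,0],
    [0,0,0],
    [0,0,0]
  ],
  "turn": [
    [0,0,0.02],
    [0,0,0],
    [0,0,0]
  ]
}}

```text
clock: 16.1
tool_pos: [0.5986, -0.0873, 0.0707]
eef_rot: [0.0, 0.997, -0.08, 0.001]
force: [-1.3, -2.5, 0.9]
gripper_width: 0.489
finger_force: 54.6
```

```bash
python3 s.py
```

```text
tool_pos [ 0.599 -0.087  0.071]
force [-1.333 -2.501  0.876]
torque [-0.406  0.204  0.512]
joint_pos [-2.710e-01  6.250e-01  1.478e+00 -1.000e-03  1.037e+00  1.460e+00]
yaw -0.160504597235444
```

>>> {"name": "play_rows", "arguments": {
  "jaw": [1,1,1],
  "slide": [
    [0,0,0],
    [0,0,0],
    [0,0,0]
  ],
  "turn": [
    [0,0,0.02],
    [0,0,0],
    [0,0,0]
  ]
}}

```text
clock: 16.4
tool_pos: [0.5986, -0.0873, 0.0707]
eef_rot: [0.0, 0.998, -0.07, 0.001]
force: [0.2, -5.0, 1.0]
gripper_width: 0.495
finger_force: 54.7
```

```bash
python3 s.py
```

```text
tool_pos [ 0.599 -0.087  0.071]
force [ 0.227 -4.98   1.032]
torque [-0.863 -0.013  0.044]
joint_pos [-2.710e-01  6.250e-01  1.478e+00 -1.000e-03  1.037e+00  1.441e+00]
yaw -0.1409155659094446
```

Torque vanishes near yaw −0.14, so that is bottom. Backing off 1.57 rad from there.

>>> {"name": "play_rows", "arguments": {
  "jaw": [1,1,1,1,1,1,1,1,1,1,1,1,1,1,1,1,1,1],
  "slide": [
    [0,-0.1,0.005],
    [0,-0.02,0.005],
    [0,-0.02,0.005],
    [0,-0.02,0.005],
    [0,-0.02,0.005],
    [0,-0.02,0.005],
    [0.02,-0.02,0.005],
    [0.02,-0.02,0.005],
    [0.02,-0.02,0.005],
    [0.02,0,0.005],
    [0.02,0,0.005],
    [0.02,0,0.005],
    [0.02,0,0.005],
    [0,0,0.005],
    [0,0,0.005],
    [0,0,0],
    [0,0,0],
    [0,0,0]
  ],
  "turn": [
    [0,0,0.1],
    [0,0,0.1],
    [0,0,0.1],
    [0,0,0.1],
    [0,0,0.1],
    [0,0,0.1],
    [0,0,0.1],
    [0,0,0.1],
    [0,0,0.1],
    [0,0,0.1],
    [0,0,0.1],
    [0,0,0.1],
    [0,0,0.1],
    [0,0,0.1],
    [0,0,0.1],
    [0,0,0.07],
    [0,0,0],
    [0,0,0]
  ]
}}

```text
clock: 18.2
tool_pos: [0.6008, -0.0904, 0.0714]
eef_rot: [0.002, 0.755, 0.655, 0.001]
force: [3.0, -6.0, -1.4]
gripper_width: 0.498
finger_force: 54.5
```

```bash
python3 s.py; python3 - <<'E'
from h import *
cv2.imwrite("pics/fin_top.png",arm.capture("top")[:,:,::-1]);b=arm.capture("scene")[:,:,::-1]
cv2.imwrite("pics/fin.png",np.hstack([cv2.resize(cv2.imread("pics/fin_top.png")[130:260,290:420],(400,400),interpolation=3),cv2.resize(b[165:295,135:265],(400,400),interpolation=3)]))
E
```

```text
tool_pos [ 0.601 -0.09   0.071]
force [ 2.962 -6.027 -1.4  ]
torque [-1.125 -0.463  0.115]
joint_pos [-2.750e-01  6.270e-01  1.471e+00 -1.000e-03  1.039e+00 -1.330e-01]
yaw 1.4293214706676094
```

View pics/fin.png

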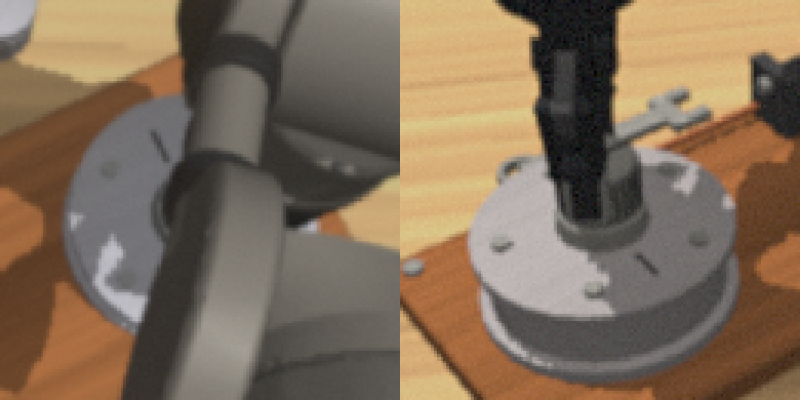

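The final view shows the fingers closed round the cap at crop (590,200), with the drum mark visible at (650,265) and nothing disturbed. The tool turned +1.57 rad from bottom with no slip, so I'm handing in.

```bash
python3 -c "
from cell import arm
print(arm.job_done())"
```

```text
the job is handed in; nothing more can be done
None
```

I pressed the brake pedal to its stop and let it come back up, then screwed the cap down until it bottomed and backed it off 1.57 rad. I handed in at about 18 s with the gripper still holding the cap; I took the bottom from wrist torque (to about 0.01 rad), since the arm hid the groove from the cameras.

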